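Seat the drive sleds and shut the enclosure

ROBOT

A 6-joint arm with a two-finger parallel gripper is mounted at the origin on the work surface. World frame = base frame: x ahead of the robot, y to its left, z up, the work surface at z = 0. Lengths are in m, angles in rad, forces in N, time in s.
With the tool pointing down it reaches from about 0.375 to 0.975 m from the base axis. Payload 3.8 kg.
Tool frame: the origin (TCP) lies at the very end of the fingers, on their centre line; the grasp point (between the pads) lies bot.hold_point_z behind it (bot.hold_point_z is the distance from the TCP to the grasp point, in m); z points along the fingers, y is the line along which they close (so a half turn about z gives the same grasp; the last joint's range is limited). The gripper opens to 85 mm and grips with 20 to 120 N. Pads are 22 mm wide; open, the fingers measure 114 mm over their backs; the gripper's body (76 mm by 85 mm) begins 54 mm behind the grasp point. The pads swing forward as they close: fully open they stand 13 mm farther back than shut.
Start: joints at [-1.353, 0.264, 1.604, -0, 1.274, -0.037], TCP at [0.17, -0.653, 0.231] pointing down, gripper open.
Joint ranges: [-2.63, 2.63], [-0.94, 2.18], [0.31, 2.57], [-1.31, 4.45], [0, 2.66], [-2.55, 2.55]. Speed limits (rad/s): [2.57, 2.57, 3.14, 3.14, 3.14, 3.14].

INTERFACE

Orientations are given as a rotation vector (axis times angle).
In Python, from workcell import bot gives the robot as it stands.
- The arm moves only by the tool tcp_steps, called as name(argument=value, ...) on one line, values as JSON. Schema: {"type":"object","properties":{"ticks":{"type":"array","items":{"type":"array","items":{"type":"array","items":{"type":"number"},"minItems":4,"maxItems":4},"minItems":1,"maxItems":5},"minItems":1,"maxItems":1},"finger_gap":{"type":"number"},"squeeze":{"type":"number"},"only":{"type":"string"},"quiet":{"type":"boolean"},"lines":{"type":"string"}},"required":["ticks"],"additionalProperties":false}. ticks is a list that holds a single list of rows (three levels of brackets), with 1 to 5 rows, each of 4 numbers: dx, dy, dz in m, then a turn about the tool's z in rad; each row shifts and turns the commanded pose from where the row before left it, along the tool's axes as they then stand; what a row does not reach is not made up. A row lasts 1/8 s, in which the tool goes at most 0.0625 m and 0.188 rad, less where a joint would pass 70% of its speed; a pose out of reach is approached as far as the arm can. finger_gap is the opening from 0.0 (shut) to 1.0 (fully open), set as the call begins (left out keeps the last). The fingers move at their own pace and stop on an object; squeeze is the grip in N (left out, the last holds). Time passes only in rows, so rows that do not move let the fingers close. The tool returns the time, the measured TCP pose, the force, the opening and the grip force at its end. only (a regular expression) keeps the lines of the reply that match it, lines (a string "A,B") keeps lines A to B, and quiet returns only ok. Input that does not fit is refused with a message, and nothing moves.
- bot.read_state(): the state, without advancing time (a new reading comes with each control period).
- bot.read_camera(name): name is "scene" or "top"; returns the picture (420x560x3 uint8, red, green, blue); there is no depth.
- bot.camera_info(name): a dict with "intrinsics" (3x3 intrinsics, pixels), "extrinsics" (4x4, takes a point from camera to world coordinates). Camera axes: x right, y down, z forward; pixel columns grow to the right and rows downward; lengths in m; the calibration is good to about 2 mm. A picture is of the moment at which its call begins. camera_info takes no time and is no camera call.
- bot.finish_job(): hands the job in; it is judged then, once.
The state is a dict: "time": time; "q": joint angles; "joint_vel": joint speeds; "joint_torque": joint torques, N m; "tool_pos": TCP position; "tcp_rot": TCP orientation; "wrist_force": force on the tool from outside, world axes, zero at the start; "torque": the same for the moment, N m; "width": opening from 0.0 (shut) to 1.0 (fully open); "grip_force": force on a finger pad.
Only numpy, scipy, OpenCV 4.12 (cv2) and the standard library are available. Lean on these libraries where they do the work, as an engineer would, in place of code of your own. Each camera call takes 0.05 s, during which the arm holds its last target. There are 200 camera calls.

TASK

Two drive sleds stand part-way out of the two-bay drive enclosure on the repair bench. Push each one fully home in its bay with the fingertips, then swing the enclosure's dust door fully shut by pushing it with the fingers. Only push: do not lift the sleds or draw them out, and leave the other things on the bench where they are.

Things in the scene. Friction and masses are not known exactly. Their poses are not given: they have to be found in the camera images.
- enclosure: Low dark steel two-bay drive enclosure, fixed, 180 deep (x), 190 wide (y), 50 high. Origin: centre of its underside, on the bench. x runs from its open front (x = -90) to its back, y to its left, z up. Floor 8 thick. Bays along x, 79 wide, centred at y = +45 and -45, back stops at x = +52. Roof (z 40 to 50) only behind x = -55; the floor before it is an open ledge between the side walls.
- sled_left: Loose drive sled in the left (+y) bay: flat steel block, black front, 120 long (x), 76 wide (y), 26 high, about 0.25 kg, held by friction alone. Origin: centre of its underside, 8 above the bench; axes as the enclosure's. It slides along the bay and starts 30 to 60 short of home. Home, against the back stop, its origin is at x = -8 in the enclosure's frame.
- sled_right: The same sled in the right bay (-y of the enclosure); home likewise with its origin at x = -8 in the enclosure's frame.
- sled_left_front (a point): Centre of the left sled's flat front face, 60 before its origin, 13 above its underside: the place to push. At home it is at x = -68 in the enclosure's frame, 13 in front of the roof's edge and 22 behind the shut door.
- sled_right_front (a point): Centre of the right sled's flat front face, likewise.
- door (a joint): Angle of the dust door, rad: 0 shut, growing as it opens; starts at 1.4 to 1.8 (1.57: straight out from the front). Grey plastic panel 190 wide from hinge to free edge, 8 thick, 2 to 46 above the bench; upright hinge at the enclosure's left front corner. No latch, spring or handle; hinge friction of 0.04 N m keeps it where it is left. A sled more than 22 short of home blocks it.
- door_hinge (a point): Point on the door's hinge axis, 24 above the bench, at x = -90, y = +95 in the enclosure's frame; in the plane of the door's inner face. The outer face lies 8 beyond that plane.
- door_edge (a point): Point on the outer face of the door (the side to push in order to shut it), 180 from the hinge axis and so 10 short of the free edge, 24 above the bench. Its axes are the door's: -x is the outward normal of the outer face, -y runs from the hinge to the free edge.
- ssd: Bystander: bare drive, 70 by 100 by 8, lying on the rear part of the enclosure's roof. Origin at the centre of its underside.
- cleaner: Bystander: small closed white bottle, 48 across, 110 high, standing ahead and to the right of the enclosure. Origin at the centre of its underside.
- screw_jar: Bystander: pale jar with a black cap, 56 across, 60 high, right of the enclosure. Origin at the centre of its underside.
- parts_dish: Bystander: small steel dish, 76 across, 25 high, left of the enclosure. Origin at the centre of its underside.
- driver: Bystander: screwdriver lying on the bench to the right. Origin under its middle.
- laptop: Bystander: closed laptop, 300 by 210 by 17, on the bench to the left. Origin at the centre of its underside.
- meter: Bystander: orange hand meter, 150 by 75 by 35, on the bench to the right. Origin at the centre of its underside.

How it is judged:
On the way, in this order (a step that is already met when the one before it is completed fails the run):
1. both sleds are fully home in their bays (x of sled_left in the frame of enclosure between -0.012 and 0 m and x of sled_right in the frame of enclosure between -0.012 and 0 m), for 0.2 s.
2. the door is shut (value of joint door below 0.06 rad), for 0.2 s.
At the end, for the whole second after the job is handed in: Both sleds rest within 4 mm of their home position against the back stops, and the door is within 0.06 rad of shut, at rest (all of step 1 and value of joint door below 0.06 rad and linear speed of each of sled_left, sled_right below 0.01 m/s); the robot touches nothing.
It fails at once if a sled is lifted (underside more than 20 mm above the bench) or tipped by more than 0.25 rad (height (world z) of any of sled_left, sled_right above 0.02 m or angle between any of sled_left, sled_right's own z axis and vertical above 0.25 rad).
It fails at once if a sled is drawn out, 85 mm or more short of its home position (x of any of sled_left, sled_right in the frame of enclosure below -0.093 m).
It fails at once if a bystander is moved by more than 25 mm or tipped over (distance of any of ssd, cleaner, screw_jar, parts_dish, driver, laptop, meter from where it was at the start of the episode above 0.025 m or angle between any of ssd, cleaner, screw_jar, parts_dish, driver, laptop, meter's own z axis and vertical above 0.4 rad).
It also fails if it takes over 58 s, if anything falls off the work surface, if the arm or the gripper's body presses on something with over 40 N, if the wrist force passes 120 N, or if a joint passes its speed limit or range.

## Working session

There is one attempt and no reset: what is moved stays moved. The work goes in short steps, Python scripts to look and compute and a tool call to move; the robot and the scene stay as the last step left them, time stands still between calls to the robot, and variables do not carry over. Pictures are saved under pics/ and viewed, at most 10 in all, crops included, and the job is handed in when it is done.

```bash
mkdir -p pics; ls
```

Run:
```python
from workcell import bot
import cv2
for n in("scene","top"):
    cv2.imwrite(f"pics/{n}0.png",bot.read_camera(n)[:,:,::-1])
    i=bot.camera_info(n);print(n,i["intrinsics"],i["extrinsics"])
s=bot.read_state();print(s,bot.hold_point_z)
```

```text
pics
workcell.py
scene [[538.54734014   0.         279.59555701]
 [  0.         538.54734014 214.52767479]
 [  0.           0.           1.        ]] [[ 0.37232335  0.78604599 -0.49346431  1.23079381]
 [ 0.92801557 -0.30800384  0.20957277 -0.24628344]
 [ 0.01274493 -0.5359714  -0.84413993  1.19090712]
 [ 0.          0.          0.          1.        ]]
top [[393.18436864   0.         277.07253207]
 [  0.         393.18436864 206.8947086 ]
 [  0.           0.           1.        ]] [[-0.0251314  -0.9979183   0.05939267  0.5302919 ]
 [-0.99964406  0.02455388 -0.01043371  0.02893734]
 [ 0.00895367 -0.05963374 -0.99818017  1.21263418]
 [ 0.          0.          0.          1.        ]]
{'time': 0.1, 'q': array([-1.35286954e+00,  2.64690688e-01,  1.60525810e+00, -1.04812266e-05,
        1.27372657e+00, -3.68923275e-02]), 'joint_vel': array([ 0.0001157 , -0.00052907, -0.00455065, -0.00089482,  0.00026026,
       -0.00058542]), 'joint_torque': array([-4.24493355e-04, -5.16706252e+01, -3.68590629e+01, -1.35405144e-04,
        6.27354893e-03, -8.31166602e-06]), 'tool_pos': array([ 0.17000041, -0.65254001,  0.23006671]), 'tcp_rot': array([-3.11407099e+00, -3.98928213e-01,  3.11190942e-04]), 'wrist_force': array([-0.64102107,  1.37948008,  0.3763358 ]), 'torque': array([ 0.01696282, -0.02075749, -0.00171643]), 'grip_force': 0.0, 'width': 0.9993502661356203} 0.0187
```

View pics/scene0.png

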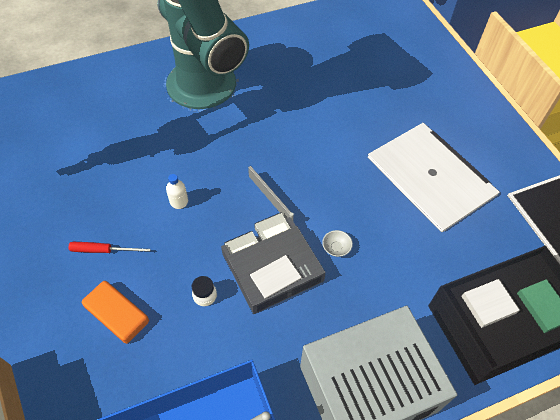

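View pics/top0.png

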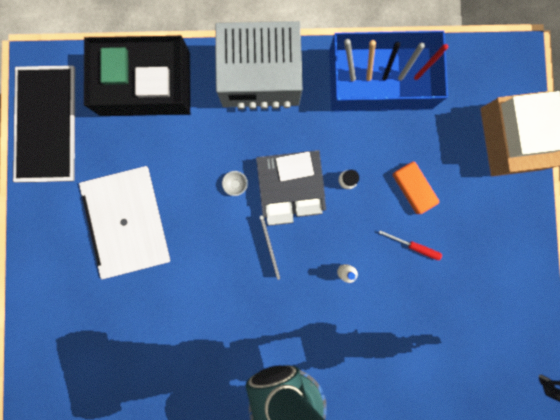

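The pictures show the enclosure at about (290,183) in the top view and (272,265) in the scene view. The white sleds stick out towards the robot, the door stands straight out from (263,217) to (278,277), and the bottle is at (347,273). I'll enlarge both to pick out corners.

Run:
```python
import cv2
a=cv2.imread("pics/top0.png")[145:285,245:365];cv2.imwrite("pics/topc.png",cv2.resize(a,None,fx=4.25,fy=4.25,interpolation=cv2.INTER_CUBIC))
a=cv2.imread("pics/scene0.png")[155:315,215:335];cv2.imwrite("pics/scenec.png",cv2.resize(a,None,fx=3.75,fy=3.75,interpolation=cv2.INTER_CUBIC))
```

```text
(no output)
```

View pics/topc.png

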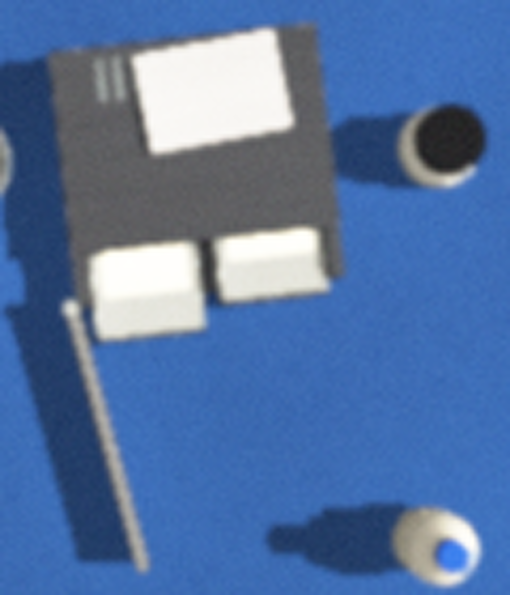

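View pics/scenec.png

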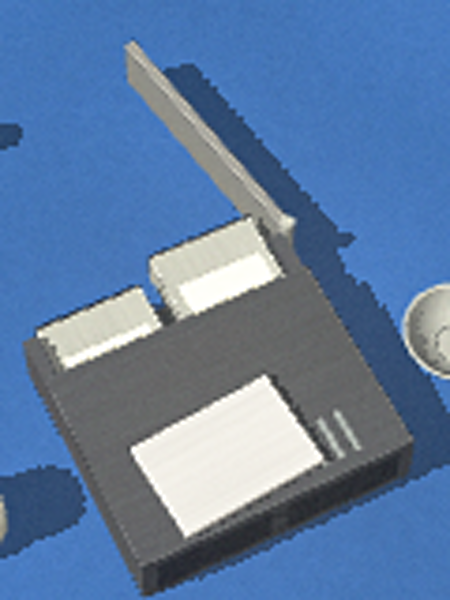

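The crops show the roof corners, each sled's front top edge and the door's top edge clearly in both views. I'll triangulate them.

Create geo.py:
```python
import numpy as np
from workcell import bot
C={n:bot.camera_info(n) for n in("scene","top")}
def ray(n,uv):
    K,E=np.array(C[n]["intrinsics"]),np.array(C[n]["extrinsics"])
    d=E[:3,:3]@np.linalg.solve(K,[*uv,1]);return E[:3,3],d/np.linalg.norm(d)
def plane(n,uv,z):
    o,d=ray(n,uv);return o+d*(z-o[2])/d[2]
def tri(t,s):
    A=0;b=0
    for n,p in(("top",t),("scene",s)):
        o,d=ray(n,p);M=np.eye(3)-np.outer(d,d);A=A+M;b=b+M@o
    return np.linalg.solve(A,b)
```

Run:
```python
from geo import *
np.set_printoptions(precision=4,suppress=True)
T=lambda x,y:(245+(x+.5)/4.25-.5,145+(y+.5)/4.25-.5)
S=lambda x,y:(215+(x+.5)/3.75-.5,155+(y+.5)/3.75-.5)
P=dict(roofBL=((50,56),(411,440),.05),roofBR=((317,24),(146,568),.05),roofFR=((342,273),(25,343),.05),
 LfL=((96,341),(248,217),.034),LfR=((206,328),(150,262),.034),RfL=((222,303),(138,288),.034),RfR=((330,288),(37,333),.034),
 hinge=((70,306),(290,222),.046),free=((141,570),(129,44),.046),ssd1=((131,56),(325,463),.058),ssd2=((152,153),(268,377),.058),
 bottle=((453,556),None,.11),jar=((449,140),None,.06))
W={}
for k,(t,s,z) in P.items():
    W[k]=plane("top",T(*t),z)
    print(k,W[k],*( (plane("scene",S(*s),z),tri(T(*t),S(*s))) if s else ()))
d=lambda a,b:np.linalg.norm((W[a]-W[b])[:2])
print(d("roofBL","roofBR"),d("roofBR","roofFR"),d("LfL","LfR"),d("hinge","free"),d("RfL","RfR"))
```

```text
roofBL [0.7477 0.0748 0.05  ] [0.7508 0.0752 0.05  ] [0.7488 0.0757 0.0458]
roofBR [ 0.766  -0.1135  0.05  ] [ 0.7702 -0.1093  0.05  ] [ 0.7677 -0.1114  0.0464]
roofFR [ 0.5902 -0.1254  0.05  ] [ 0.5963 -0.1278  0.05  ] [ 0.5907 -0.1267  0.0398]
LfL [0.5473 0.0475 0.034 ] [0.5499 0.046  0.034 ] [0.5473 0.0474 0.0294]
LfR [ 0.5545 -0.0303  0.034 ] [ 0.5592 -0.0285  0.034 ] [ 0.5552 -0.029   0.0284]
RfL [ 0.5719 -0.042   0.034 ] [ 0.5752 -0.043   0.034 ] [ 0.5721 -0.0422  0.0286]
RfR [ 0.5806 -0.1187  0.034 ] [ 0.5832 -0.1165  0.034 ] [ 0.5812 -0.1176  0.0316]
hinge [0.572  0.0649 0.046 ] [0.571  0.0678 0.046 ] [0.5723 0.0659 0.049 ]
free [0.3881 0.0199 0.046 ] [0.3905 0.0187 0.046 ] [0.3875 0.0198 0.0419]
ssd1 [0.7449 0.018  0.058 ] [0.749  0.0168 0.058 ] [0.7462 0.0182 0.0514]
ssd2 [0.6765 0.0051 0.058 ] [0.6804 0.0068 0.058 ] [0.6776 0.0064 0.0533]
bottle [ 0.3996 -0.1842  0.11  ]
jar [ 0.6804 -0.2015  0.06  ]
0.18915904656948482 0.1762465377953258 0.07809295045669157 0.18929760441480442 0.07713523700797908
```

Heights and sizes agree to within about 4 mm. The enclosure yaw is about 0.09 rad and its centre about (0.669,-0.025). The left sled is about 46 mm short and the right about 29 mm. I'll shut the fingers, align the tool and go to a point ahead of the right sled.

tcp_steps(ticks=[[[0,0,0,0.165],[0.0375,-0.0487,0,0],[0.0375,-0.0487,0,0],[0.0375,-0.0487,0,0],[0.0375,-0.0487,0,0]]], finger_gap=0.0, squeeze=60)

```text
time: 0.72
tool_pos: [0.3026, -0.4438, 0.2307]
tcp_rot: [-3.138, -0.14, 0.0]
wrist_force: [1.3, 0.2, 0.2]
width: -0.003
grip_force: 0.0
```

tcp_steps(ticks=[[[0.0375,-0.0487,0,0],[0.0375,-0.0487,0,0],[0.0375,-0.0487,0,0],[0.0375,-0.0487,0,0],[0.0375,-0.0487,0,0]]])

```text
time: 1.35
tool_pos: [0.4675, -0.1845, 0.2311]
tcp_rot: [3.138, 0.141, 0.0]
wrist_force: [1.3, -0.9, -0.0]
width: 0.003
grip_force: 0.0
```

tcp_steps(ticks=[[[0.0383,-0.048,0,0],[0.0383,-0.048,0,0],[0,0,0,0],[0,0,0.06,0],[0,0,0.06,0]]])

```text
time: 1.98
tool_pos: [0.5351, -0.0848, 0.1108]
tcp_rot: [3.137, 0.141, 0.004]
wrist_force: [1.1, -0.5, -0.3]
width: 0.001
grip_force: 0.0
```

tcp_steps(ticks=[[[0,0,0.04,0],[0,0,0,0]]])

```text
time: 2.22
tool_pos: [0.53, -0.0841, 0.0672]
tcp_rot: [-3.136, -0.139, 0.015]
wrist_force: [-0.5, 0.4, -0.5]
width: -0.002
grip_force: 0.0
```

tcp_steps(ticks=[[[0,0,0.03,0],[0,0,0.02,0],[0,0,0,0],[0,0,0,0]]])

```text
time: 2.72
tool_pos: [0.5363, -0.0846, 0.0235]
tcp_rot: [3.138, 0.14, 0.005]
wrist_force: [0.5, -0.7, 0.4]
width: 0.001
grip_force: 0.0
```

Run:
```python
from workcell import bot
import cv2
for n,y,x in(("scene",155,215),("top",145,245)):
    a=bot.read_camera(n)[y:y+160,x:x+130,::-1];cv2.imwrite(f"pics/{n}1.png",cv2.resize(a,None,fx=3.75,fy=3.75,interpolation=cv2.INTER_CUBIC))
```

```text
(no output)
```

View pics/scene1.png

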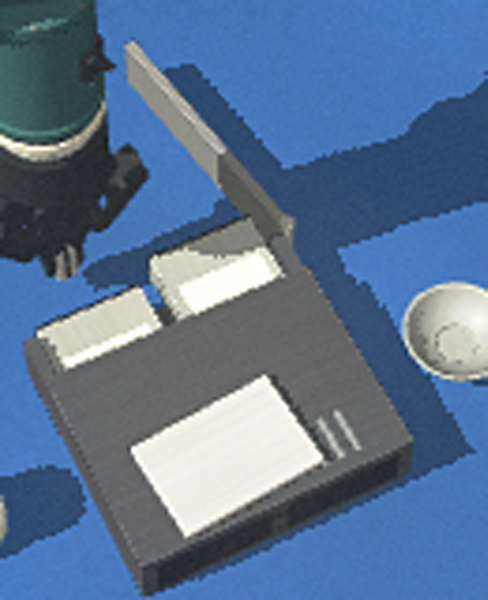

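The fingertips (crop 68,262) are just ahead of the right sled's front and clear of the bottle and the door. I'll lower a little and push.

tcp_steps(ticks=[[[0.01,-0.002,0.007,0],[0.01,0,0,0],[0.005,0,0,0],[0.005,0,0,0],[0.005,0,0,0]]])

```text
time: 3.45
tool_pos: [0.5687, -0.0787, 0.014]
tcp_rot: [-3.138, -0.141, 0.004]
wrist_force: [-2.9, -0.7, 2.4]
width: 0.001
grip_force: 1.4
```

tcp_steps(ticks=[[[0.005,0,0,0],[0.005,0,0,0],[0.003,0,0,0],[0.003,0,0,0],[0,0,0,0]]])

```text
time: 4.08
tool_pos: [0.5858, -0.0774, 0.0144]
tcp_rot: [3.138, 0.141, 0.001]
wrist_force: [0.5, -0.4, -0.2]
width: 0.004
grip_force: 0.1
```

tcp_steps(ticks=[[[0.003,0,0,0],[0.003,0,0,0]]])

```text
time: 4.32
tool_pos: [0.5912, -0.0768, 0.0144]
tcp_rot: [-3.138, -0.141, 0.0]
wrist_force: [-1.7, -0.6, 0.9]
width: 0.001
grip_force: 1.1
```

tcp_steps(ticks=[[[0.003,0,0,0],[0,0,0,0]]])

```text
time: 4.58
tool_pos: [0.5949, -0.0765, 0.0144]
tcp_rot: [3.138, 0.141, 0.002]
wrist_force: [-0.4, -0.6, 0.5]
width: 0.002
grip_force: 0.2
```

tcp_steps(ticks=[[[0.002,0,0,0],[0,0,0,0]]])

```text
time: 4.82
tool_pos: [0.596, -0.0764, 0.0143]
tcp_rot: [-3.138, -0.141, 0.001]
wrist_force: [-3.4, -0.7, 1.4]
width: 0.004
grip_force: 1.5
```

tcp_steps(ticks=[[[0.002,0,0,0],[0,0,0,0]]])

```text
time: 5.08
tool_pos: [0.596, -0.0763, 0.014]
tcp_rot: [-3.138, -0.141, 0.007]
wrist_force: [-7.8, -1.2, 5.4]
width: -0.0
grip_force: 4.1
```

tcp_steps(ticks=[[[0.002,0,0,0],[0,0,0,0]]])

```text
time: 5.32
tool_pos: [0.596, -0.0762, 0.0137]
tcp_rot: [-3.138, -0.142, 0.014]
wrist_force: [-13.0, -2.4, 9.8]
width: 0.0
grip_force: 6.5
```

The force rose with no movement, so the right sled is against its stop. I'll back off and move to the left sled.

tcp_steps(ticks=[[[-0.02,0,0,0],[-0.055,0,0,0],[0,-0.045,0,0],[0,-0.045,0,0],[0,0,0,0]]])

```text
time: 5.95
tool_pos: [0.5178, 0.0091, 0.0146]
tcp_rot: [-3.138, -0.146, -0.003]
wrist_force: [-0.8, 0.5, 0.2]
width: 0.0
grip_force: 0.0
```

tcp_steps(ticks=[[[0.01,0,0,0],[0.005,0,0,0],[0.005,0,0,0],[0.005,0,0,0],[0.005,0,0,0]]])

```text
time: 6.58
tool_pos: [0.5468, 0.0093, 0.0139]
tcp_rot: [-3.138, -0.14, 0.003]
wrist_force: [-2.1, -0.4, 1.6]
width: 0.0
grip_force: 1.2
```

tcp_steps(ticks=[[[0.006,0,0,0],[0.006,0,0,0],[0.006,0,0,0],[0.006,0,0,0],[0.006,0,0,0]]])

```text
time: 7.2
tool_pos: [0.5776, 0.0124, 0.0142]
tcp_rot: [-3.138, -0.141, 0.0]
wrist_force: [-1.2, 0.0, 0.3]
width: 0.002
grip_force: 0.5
```

tcp_steps(ticks=[[[0.003,0,0,0],[0.003,0,0,0],[0.002,0,0,0],[0,0,0,0]]])

```text
time: 7.7
tool_pos: [0.5855, 0.013, 0.0144]
tcp_rot: [3.138, 0.141, 0.001]
wrist_force: [-0.8, -0.2, 0.5]
width: -0.001
grip_force: 0.3
```

tcp_steps(ticks=[[[0.003,0,0,0],[0,0,0,0]]])

```text
time: 7.95
tool_pos: [0.5879, 0.0132, 0.0142]
tcp_rot: [3.138, 0.141, -0.001]
wrist_force: [-2.6, -1.8, 1.0]
width: 0.002
grip_force: 1.4
```

tcp_steps(ticks=[[[0.003,0,0,0],[0,0,0,0]]])

```text
time: 8.2
tool_pos: [0.5879, 0.0133, 0.0137]
tcp_rot: [3.138, 0.141, -0.011]
wrist_force: [-10.5, -1.7, 7.9]
width: 0.002
grip_force: 5.1
```

The left sled hit its stop where predicted. Next I'll back off, lift over the door and come down outside it.

tcp_steps(ticks=[[[-0.03,0,0,0],[0,0,-0.055,0],[0,0,-0.035,0],[-0.045,-0.026,0,0],[-0.045,-0.026,0,0]]])

```text
time: 8.82
tool_pos: [0.4679, 0.055, 0.1056]
tcp_rot: [-3.138, -0.139, -0.007]
wrist_force: [-0.5, 1.1, 0.1]
width: -0.001
grip_force: 0.0
```

tcp_steps(ticks=[[[-0.045,-0.026,0,0],[0,0,0,0],[0,0,0,0]]])

```text
time: 9.2
tool_pos: [0.4213, 0.0766, 0.1051]
tcp_rot: [-3.138, -0.142, -0.005]
wrist_force: [0.8, 0.9, 0.1]
width: -0.004
grip_force: 0.0
```

Run:
```python
from workcell import bot
import cv2
o=[]
for n,y,x in(("scene",145,200),("top",145,235)):
    a=bot.read_camera(n)[y:y+170,x:x+130,::-1];o.append(cv2.resize(a,None,fx=3,fy=3,interpolation=cv2.INTER_CUBIC))
cv2.imwrite("pics/c2.png",cv2.hconcat(o))
```

```text
(no output)
```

View pics/c2.png

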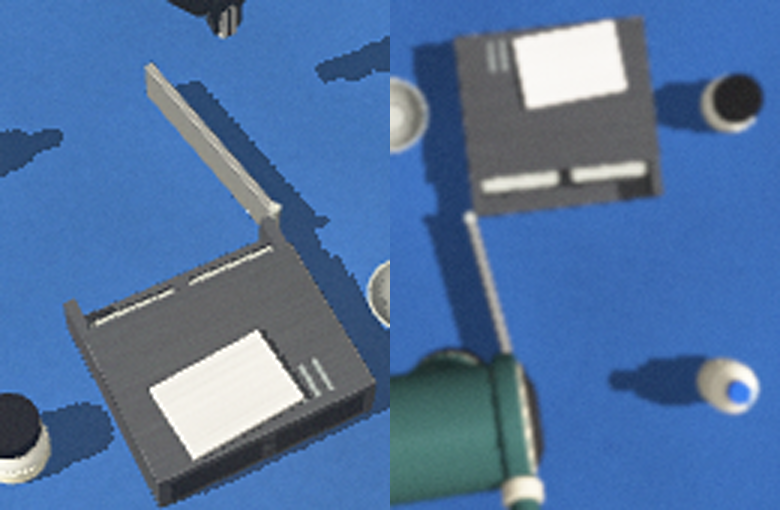

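Both sleds show the same 13 mm strip ahead of the roof's edge, so they are home. The door hasn't moved, and the fingers are outside it. Next I lower and push along the arc.

tcp_steps(ticks=[[[0,0,0.055,0],[0,0,0.03,0],[0,0,0,0]]])

```text
time: 9.68
tool_pos: [0.4183, 0.0757, 0.0171]
tcp_rot: [3.138, 0.139, -0.009]
wrist_force: [0.2, 0.3, 0.0]
width: 0.0
grip_force: 0.0
```

tcp_steps(ticks=[[[0,0.014,0,0],[0,0.015,0,0],[0,0.015,0,0],[0,0.015,0,0],[0.006,0.015,0,0]]])

```text
time: 10.3
tool_pos: [0.4323, 0.002, 0.0195]
tcp_rot: [3.138, 0.14, -0.0]
wrist_force: [0.2, 0.5, 0.0]
width: 0.003
grip_force: 0.2
```

tcp_steps(ticks=[[[0.004,0.014,0,0],[0.006,0.014,0,0],[0.008,0.013,0,0],[0.009,0.012,0,0],[0.01,0.011,0,0]]])

```text
time: 10.92
tool_pos: [0.4758, -0.0579, 0.0192]
tcp_rot: [-3.138, -0.141, 0.0]
wrist_force: [-0.2, 0.1, 0.0]
width: -0.003
grip_force: 0.2
```

tcp_steps(ticks=[[[0.013,0.01,0,0],[0.013,0.01,0,0],[0.014,0.007,0,0],[0.014,0.006,0,0],[0.009,0.002,0,0]]])

```text
time: 11.55
tool_pos: [0.5421, -0.0867, 0.0194]
tcp_rot: [3.138, 0.141, 0.001]
wrist_force: [-0.7, -0.2, 0.7]
width: -0.001
grip_force: 0.2
```

tcp_steps(ticks=[[[0.008,0.002,0,0],[0.006,0.001,0,0],[0.004,0,0,0],[0,0,0,0]]])

```text
time: 12.05
tool_pos: [0.5593, -0.0876, 0.0193]
tcp_rot: [3.138, 0.141, 0.0]
wrist_force: [-0.2, -0.6, 0.2]
width: 0.001
grip_force: 0.0
```

tcp_steps(ticks=[[[0.003,0,0,0],[0.003,0,0,0],[0,0,0,0]]])

```text
time: 12.42
tool_pos: [0.5654, -0.0872, 0.0194]
tcp_rot: [3.138, 0.141, 0.001]
wrist_force: [-0.1, 0.6, -0.1]
width: -0.002
grip_force: 0.0
```

tcp_steps(ticks=[[[0.003,0,0,0],[0,0,0,0]]])

```text
time: 12.68
tool_pos: [0.5669, -0.0869, 0.019]
tcp_rot: [-3.138, -0.141, 0.004]
wrist_force: [-4.8, -1.9, 3.0]
width: -0.002
grip_force: 2.3
```

tcp_steps(ticks=[[[0.002,0,0,0],[0,0,0,0]]])

```text
time: 12.92
tool_pos: [0.567, -0.0869, 0.0189]
tcp_rot: [-3.138, -0.142, 0.01]
wrist_force: [-9.5, -1.7, 7.2]
width: 0.002
grip_force: 5.1
```

The door is against its stop at the expected place. I'll back off, rise and check.

tcp_steps(ticks=[[[-0.01,0,0,0],[-0.04,0,0,0],[-0.04,0,-0.03,0],[0,0,-0.06,0],[0,0,-0.05,0]]])

```text
time: 13.55
tool_pos: [0.4802, -0.0948, 0.161]
tcp_rot: [3.138, 0.14, 0.003]
wrist_force: [1.4, -0.6, -0.6]
width: -0.002
grip_force: 0.0
```

tcp_steps(ticks=[[[-0.01,-0.05,-0.02,0],[0,-0.06,0,0],[0,0,0,0],[0,0,0,0]]])

```text
time: 14.05
tool_pos: [0.4607, 0.0139, 0.1793]
tcp_rot: [3.138, 0.143, 0.002]
wrist_force: [-0.1, 0.7, 0.5]
width: -0.001
grip_force: 0.0
```

Run:
```python
from workcell import bot
import cv2
o=[]
for n,y,x in(("scene",145,200),("top",145,235)):
    a=bot.read_camera(n)[y:y+170,x:x+130,::-1];o.append(cv2.resize(a,None,fx=3,fy=3,interpolation=cv2.INTER_CUBIC))
cv2.imwrite("pics/c3.png",cv2.hconcat(o))
```

```text
(no output)
```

View pics/c3.png

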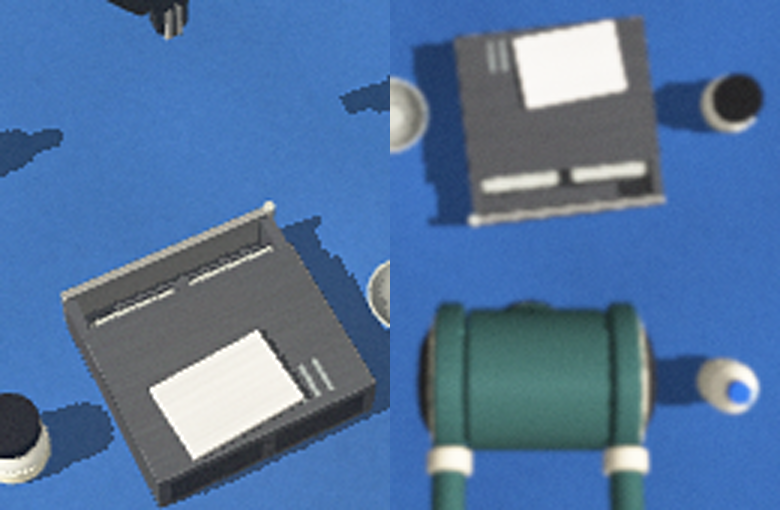

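The door lies flush along the front, from (68,297) to (268,208) in the left crop. Both sleds are home behind it, the bystanders have not moved and the arm is clear.

```bash
python3 -c "
from workcell import bot
print(bot.finish_job())"
```

```text
the job is handed in; nothing more can be done
None
```

I pushed both sleds home against their back stops and swung the door shut without disturbing anything else, then handed the job in at about 14 s; the hand-in gave no verdict.

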